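Pack and wedge a shoe last tight in its jig

ROBOT

A 6-joint arm with a two-finger parallel gripper is mounted at the origin on the work surface. World frame = base frame: x ahead of the robot, y to its left, z up, the work surface at z = 0. Lengths are in m, angles in rad, forces in N, time in s.
With the tool pointing down it reaches from about 0.425 to 0.95 m from the base axis. Payload 14.7 kg.
Tool frame: the origin (TCP) lies at the very end of the fingers, on their centre line; the grasp point (between the pads) lies 19 mm behind it; z points along the fingers, y is the line along which they close (so a half turn about z gives the same grasp; the last joint's range is limited). The gripper opens to 85 mm and grips with 20 to 120 N. Pads are 22 mm wide; open, the fingers measure 114 mm over their backs; the gripper's body (76 mm by 85 mm) begins 54 mm behind the grasp point. The pads swing forward as they close: fully open they stand 13 mm farther back than shut.
Start: joints at [1.264, 0.48, 1.596, -0, 1.065, -0.047], TCP at [0.167, 0.628, 0.231] pointing down, gripper open.
Joint ranges: [-2.75, 2.75], [-0.82, 2.05], [0.23, 2.67], [-1.56, 4.7], [0.09, 2.69], [-2.92, 2.92]. Speed limits (rad/s): [1.89, 1.89, 2.39, 3.01, 3.01, 3.01].

INTERFACE

Orientations are given as a 3x3 rotation matrix whose columns are the frame's x, y, z axes.
In Python, from cell import bot gives the robot as it stands. The module is installed in compiled form; this text tells all that it offers.
- The arm moves only by the tool send_rows, never from a script. Its argument "commands" is a list of rows, each a list of 4 numbers: the shift along the tool's x, y, z in mm, then the turn about the tool's z in rad. In form: [[x, y, z, roll], ...]. A call has 1 to 5 rows; each row is the pose to reach, as a shift and turn from the pose commanded when the call began, along the tool's axes at that moment; what a row does not reach only later rows make up. A row lasts 1/8 s, in which the tool goes at most 62.5 mm and 10.7 degrees, less where a joint would pass 70% of its speed; a pose out of reach is approached as far as the arm can. A call with a gripper value outside its range is refused whole. "fingers" is the opening in per cent of the stroke, from 0 (shut) to 100 (fully open), set as the call begins (left out, the last holds). The fingers move at their own pace and stop on an object; "grip_force" is the grip in N (left out, the last holds). Time passes only in rows, so rows that repeat a pose let the fingers close. It gives the time, the measured TCP pose, the force, the opening and the grip force at its end, in the units of the state.
- bot.sense(): the state, without advancing time (a new reading comes with each control period).
- bot.camera(name): name is "scene" or "top" or "wrist"; returns a dict with "color" (400x640x3 uint8, red, green, blue), "z_map" (400x640 float32, m along the optical axis (not along the pixel's ray), 0 where there is no reading), "mtx" (3x3 intrinsics, pixels), "view" (4x4, takes a point from world to camera coordinates); the wrist camera has in their place "mount" (4x4, takes a point from camera to tool coordinates, whose origin is the TCP and whose axes are the flange's). Camera axes: x right, y down, z forward; pixel columns grow to the right and rows downward; lengths in m; the calibration is good to about 2 mm. The wrist camera is an equidistant fisheye: a pixel r from the principal point sees the ray r / f radians off the axis. A picture is of the moment at which its call begins: read the wrist's pose just before it.
- bot.finish_job(): hands the job in; it is judged then, once.
Trained networks look in a picture, given as the dict that the camera call returned (one of the last four; its "shot" number tells which), for a name from the list of things; names that differ only in an ending like _2 or _b are one class to them, and where a whole thing is asked for, a point or a joint stands for the part that bears it (a point fixed in the world has none). Each returns a list of dicts, best first, with "p" (0 to 1); they miss things now and then, are a little off and sometimes report something else, mostly with a low value. They report only what shows in the picture. A call takes as long as a camera call. They do not tell look-alikes from the thing itself.
- bot.recognise(picture, thing): "extent" ([centre column, centre row, width, height] in pixels, round what is visible of it).
- bot.regions_of(picture, thing): "mask" (400x640 bool, what is visible of it) and "extent" ([centre column, centre row, width, height] in pixels, round what is visible of it).
- bot.spot_point(picture, thing): "location" ([column, row] in pixels: a listed point, or the origin of a listed thing).
The state is a dict: "clock": time; "q": joint angles; "dq": joint speeds; "joint_efforts": joint torques, N m; "eef_pos": TCP position; "eef_rot": TCP orientation; "ft_force": force on the tool from outside, world axes, zero at the start; "moment": the same for the moment, N m; "width": finger opening in m; "grasp_force": force on a finger pad.
Only numpy, scipy, OpenCV 4.12 (cv2) and the standard library are available. Lean on these libraries where they do the work, as an engineer would, in place of code of your own. Each camera call takes 0.05 s, during which the arm holds its last target. There are 200 camera calls.

TASK

The green shoe last in the jig is loose: stand orange spacers upright in the gap between the wooden heel board behind the last and the red heel stop, one beside the other, until what is left of the gap is small enough for the wedge to take up; leave the spacers you do not need in the rack. Then put the wedge tip down into what is left, flat side to the spacers and sloping side to the red stop, and press it down until you feel it jam and the toe of the last is tight against the toe stop, without moving the mug, glue bottle or screwdriver. Finish while still holding the wedge and pressing it down.

Things in the scene. Friction and masses are not known exactly. Their poses are not given: they have to be found in the camera images.
- jig: a plywood board, 130 x 420 x 12 mm, fixed on the bench, placed differently each time; on it a sled with the green last (190 mm long, top 107 mm above the bench). y points from heel to toe, z up. Origin on the bench surface, below the rear face of the heel board when the toe is tight. The floor of the gap is the board's top, at z = 12 mm.
- sled (a joint): how far the toe is from the cork toe stop (m): 0 = tight, grows as the sled with last and heel board slides towards the heel stop (the jig's -y), at most 0.012. Starts at 0.004 to 0.006, slides with about 1.5 N of friction and stays where it is left.
- heel_board (a point): the wooden upright on the sled behind the last, 36 mm wide (x), 12 mm thick, 65 mm tall above the gap's floor. This point is the middle of the foot of its flat rear face, which looks to the jig's -y, and lies on the gap's floor.
- heel_stop: the red upright, 36 mm wide (x), 60 mm tall above the gap's floor, fixed on the jig, 32 to 46 mm from the heel board's rear face once the toe is tight (differs each time). Axes as the jig. Origin at the middle of the foot of its vertical front face, which looks to +y. The gap is open above and at both sides.
- rack: a dark wooden block, 80 x 160 x 38 mm, fixed to the bench but placed and turned differently each time, with four slots in a row along its y axis: three spacers at y = +55, +28 and +1 mm, then the wedge. The slots' floor is 8 mm above the bench, and they leave about 1.5 mm of play on each side. Origin under its centre.
- spacer_1: an orange spacer plate with a small black dot near the top, 44 mm wide (x), 10 mm thick (y), 100 mm tall (z), 40 g; origin at the centre of its underside. It stands upright in the rack; grasp it near its top across its width (fingers closing along its x). All alike.
- spacer_2: an orange spacer plate with a small black dot near the top, 44 mm wide (x), 10 mm thick (y), 100 mm tall (z), 40 g; origin at the centre of its underside. It stands upright in the rack; grasp it near its top across its width (fingers closing along its x). All alike.
- spacer_3: an orange spacer plate with a small black dot near the top, 44 mm wide (x), 10 mm thick (y), 100 mm tall (z), 40 g; origin at the centre of its underside. It stands upright in the rack; grasp it near its top across its width (fingers closing along its x). All alike.
- wedge: a light wooden wedge with a blue band on top, 44 mm wide (x), 100 mm tall (z), about 80 g, standing tip down in the rack. Upper 35 mm: a block 31 mm thick (y). Below, the +y face runs on flat and vertical (y = +15.5 mm) and the -y face slopes in: 5 mm thick at the tip, 0.4 mm more per mm above it. Origin at tip height under the block's centre.
- wedge_tip (a point): middle of the wedge's 5 mm thick tip (13 mm to +y of the origin). The slope meets the top edge of the heel stop; the wedge can fill about 7 to 28 mm: in a wider rest it stands on the floor without jamming. Jamming takes some 10 to 20 N down; as it goes down it shifts sideways to the spacers, so a stiff hand must follow, or it holds the wedge off them.
- wedge_top (a point): centre of the wedge's flat top; grasp 10 to 20 mm below it, fingers closing along the wedge's x
- mug: a blue ceramic mug, 76 mm across and 85 mm tall with a handle; origin under its centre. Bystander
- glue: a white glue bottle with a red cap, 52 mm across and 120 mm tall; origin under its centre. Bystander
- screwdriver: a yellow-handled screwdriver lying on the bench, handle towards its -x; origin at the middle of its underside. Bystander
Things that resemble listed ones, but are neither listed nor needed, are in the scene too. What is shaped like the spacer_2 but pink or white is not meant.

How it is judged:
By the outcome, as a careful person would: the job done as asked, in the order asked, and still so for the second after the job is handed in, while the arm keeps its last pose, push and grip.
It also fails if it takes over 72 s, if anything falls off the work surface, if the arm or the gripper's body presses on something with over 40 N, if the wrist force passes 120 N, or if a joint passes its speed limit or range.

## Working session

There is one attempt and no reset: what is moved stays moved. The work goes in short steps, Python scripts to look and compute and a tool call to move; the robot and the scene stay as the last step left them, time stands still between calls to the robot, and variables do not carry over. Pictures are saved under pics/ and viewed, at most 13 in all, crops included, and the job is handed in when it is done.

Besides the shell and the picture viewer there is one more tool, called after ">>>" in YAML: its name, and indented under it one key for each argument. send_rows: Moves the arm, as the interface text tells. Its arguments: {"type":"object","properties":{"commands":{"type":"array","items":{"type":"array","items":{"type":"number"}}},"fingers":{"type":"number"},"grip_force":{"type":"number"}},"required":["commands"]}

```bash
mkdir -p pics
cat > h.py <<'E'
import numpy as np, cv2
from cell import bot
def px2w(p,u,v,z=None):
    """world point of pixel via depth (median 3x3)"""
    u,v=int(round(u)),int(round(v))
    if z is None:
        w=p["z_map"][max(v-1,0):v+2,max(u-1,0):u+2]; z=np.median(w[w>0])
    c=np.linalg.inv(p["mtx"])@[u,v,1]*z
    return (np.linalg.inv(p["view"])@np.r_[c,1])[:3]
def cloud(p,mask=None):
    z=p["z_map"]; v,u=np.nonzero((z>0) if mask is None else (mask&(z>0)))
    c=np.linalg.inv(p["mtx"])@np.vstack([u,v,np.ones_like(u)])*z[v,u]
    return (np.linalg.inv(p["view"])@np.vstack([c,np.ones(c.shape[1])]))[:3].T
def save(p,n): cv2.imwrite("pics/"+n,p["color"][:,:,::-1])
E
python3 - <<'E'
from h import *
for cam in("top","scene"):
    p=bot.camera(cam); save(p,cam+".png")
    print(cam,p["mtx"].round(1).tolist(), np.linalg.inv(p["view"]).round(3).tolist())
    for t in "jig heel_stop rack spacer_1 wedge heel_board mug glue screwdriver".split():
        for r in bot.regions_of(p,t)[:5]:
            c=cloud(p,r["mask"])
            print(t,round(r["p"],2),np.round(r["extent"]).tolist(),np.median(c,0).round(3) if len(c) else '', np.percentile(c,98,axis=0).round(3)[2] if len(c) else '')
s=bot.sense();print(s["eef_pos"],s["eef_rot"],s["ft_force"],s["clock"])
E
```

```text
top [[445.8, 0.0, 323.3], [0.0, 445.8, 201.2], [0.0, 0.0, 1.0]] [[-0.02, -0.992, 0.128, 0.453], [-0.999, 0.024, 0.026, -0.092], [-0.029, -0.127, -0.991, 1.048], [0.0, 0.0, 0.0, 1.0]]
jig 0.77 [249.0, 214.0, 183.0, 92.0] [0.545 0.12  0.017] 0.108
jig 0.43 [416.0, 217.0, 78.0, 51.0] [ 0.534 -0.264  0.039] 0.1
heel_stop 0.91 [302.0, 204.0, 31.0, 33.0] [ 0.578 -0.013  0.025] 0.076
rack 0.73 [417.0, 217.0, 77.0, 52.0] [ 0.531 -0.264  0.039] 0.086
spacer_1 0.79 [424.0, 272.0, 17.0, 18.0] [ 0.425 -0.276  0.083] 0.104
spacer_1 0.68 [407.0, 219.0, 16.0, 22.0] [ 0.534 -0.245  0.094] 0.111
spacer_1 0.67 [396.0, 223.0, 17.0, 24.0] [ 0.527 -0.219  0.103] 0.112
spacer_1 0.64 [416.0, 306.0, 15.0, 26.0] [ 0.346 -0.258  0.086] 0.103
spacer_1 0.6 [430.0, 166.0, 26.0, 12.0] [ 0.652 -0.305  0.075] 0.104
wedge 0.9 [443.0, 212.0, 31.0, 27.0] [ 0.553 -0.32   0.107] 0.112
wedge 0.71 [408.0, 220.0, 16.0, 22.0] [ 0.534 -0.245  0.099] 0.111
heel_board 0.59 [235.0, 220.0, 92.0, 46.0] [0.542 0.132 0.058] 0.11
mug 0.9 [391.0, 128.0, 40.0, 50.0] [ 0.748 -0.222  0.038] 0.088
glue 0.87 [291.0, 124.0, 24.0, 31.0] [0.
[... 893 characters left out ...]
0.74 [371.0, 178.0, 43.0, 42.0] [0.572 0.094 0.059] 0.109
mug 0.97 [339.0, 263.0, 44.0, 52.0] [ 0.75  -0.228  0.054] 0.086
glue 0.64 [406.0, 217.0, 24.0, 53.0] [ 0.775 -0.01   0.063] 0.121
glue 0.57 [260.0, 247.0, 71.0, 48.0] [ 0.57  -0.322  0.035] 0.04
screwdriver 0.88 [438.0, 202.0, 66.0, 24.0] [0.8   0.181 0.019] 0.028
screwdriver 0.44 [408.0, 216.0, 22.0, 50.0] [ 0.776 -0.011  0.063] 0.121
screwdriver 0.25 [260.0, 226.0, 19.0, 31.0] [ 0.549 -0.277  0.081] 0.109
[0.16697448 0.62823063 0.23133644] [[-9.66435663e-01  2.56908753e-01  3.57074542e-05]
 [ 2.56908755e-01  9.66435661e-01  7.30255279e-05]
 [-1.57480598e-05  7.97480321e-05 -9.99999997e-01]] [-1.30173702 -0.43642315  0.43238754] 1.0
```

Run:
```python
from h import *
p=bot.camera("top")
c=cv2.resize(p["color"][90:330,130:470,::-1],None,fx=2.3,fy=2.3,interpolation=cv2.INTER_CUBIC)
cv2.imwrite("pics/topc.png",c)
# geometry from top cloud
C=cloud(p); col=p["color"][p["z_map"]>0].astype(float)
def rect(m,n):
    q=C[m]; 
    if len(q)<8: print(n,"few",len(q));return
    r=cv2.minAreaRect((q[:,:2]*1000).astype(np.float32)); print(n,len(q),np.round(r[0]),np.round(r[1]),round(r[2],1),q[:,2].mean().round(3))
inR=(abs(C[:,0]-.54)<.12)&(abs(C[:,1]+.27)<.12)
rect(inR&(abs(C[:,2]-.038)<.004),"rack top")
for i,y in enumerate([-.22,-.247,-.275]):
    pass
m=inR&(C[:,2]>.1)
im=np.zeros((400,640),np.uint8); zz=p["z_map"]>0; im[zz]=m*255
n,l,st,ce=cv2.connectedComponentsWithStats(im,connectivity=4)
for k in range(1,n):
    if st[k,4]>15: rect((l[zz]==k),"blob%d"%k)
J=(C[:,0]>.4)&(C[:,0]<.68)&(C[:,1]>-.12)&(C[:,1]<.4)
rect(J&(abs(C[:,2]-.012)<.004),"jig board")
red=J&(col[:,0]>130)&(col[:,1]<80)&(col[:,2]<80)
rect(red&(C[:,2]>.066),"heel stop top")
rect(J&(C[:,2]>.07)&(C[:,2]<.082)&~red&(C[:,1]<.08),"heel board top")
```

```text
rack top 1431 [ 550. -288.] [156. 207.] 45.7 0.039
blob1 20 [ 656. -297.] [ 9. 13.] 43.5 0.101
blob2 27 [ 655. -320.] [21.  7.] 89.0 0.101
blob6 330 [ 554. -329.] [44. 33.] 14.0 0.108
blob7 117 [ 541. -274.] [44. 10.] 13.9 0.108
blob8 115 [ 535. -248.] [43. 11.] 13.5 0.108
blob9 112 [ 529. -222.] [44. 10.] 12.7 0.108
blob10 50 [ 431. -283.] [10. 29.] 56.8 0.102
jig board 4402 [555. 143.] [252. 495.] 0.7 0.013
heel stop top 172 [579.  -2.] [36. 24.] 12.0 0.073
heel board top 169 [571.  36.] [38. 99.] 13.8 0.077
```

View pics/topc.png

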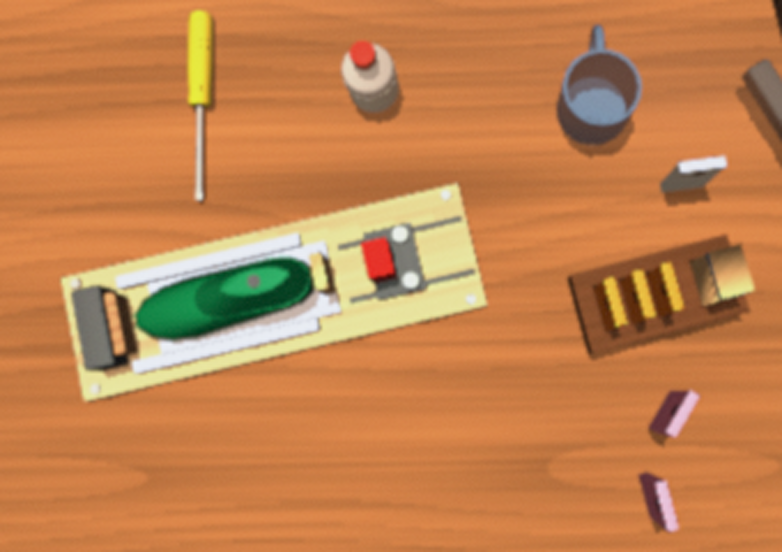

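View pics/scene.png

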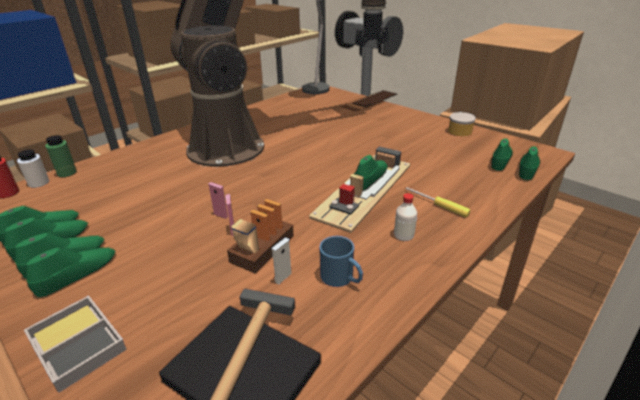

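The three spacers and the wedge are in the rack, at crop (612–672, 295) and (725, 275). The heel stop is at (378, 257) and the heel board at (320, 272). The rack and jig are both yawed about 13°, and the pink and white plates are look-alikes. I'll move above the gap for a close look.

>>> send_rows:
  commands:
    - [-45,-39,0,0]
    - [-91,-77,0,0]
    - [-136,-116,0,0]
    - [-182,-154,0,0]
    - [-227,-193,0,0]

```text
clock: 1.68
eef_pos: [0.3377, 0.3818, 0.2315]
eef_rot: [[-0.967, 0.257, 0.001], [0.257, 0.967, 0.0], [-0.0, 0.001, -1.0]]
ft_force: [0.7, -0.5, 0.6]
width: 0.0855
grasp_force: 0.0
```

>>> send_rows:
  commands:
    - [-45,-39,0,0]
    - [-91,-77,0,0]
    - [-136,-116,0,0]
    - [-182,-154,0,0]
    - [-227,-193,0,0]

```text
clock: 2.3
eef_pos: [0.5077, 0.1367, 0.2316]
eef_rot: [[-0.966, 0.257, 0.001], [0.257, 0.966, 0.0], [-0.001, 0.0, -1.0]]
ft_force: [1.2, 1.6, -0.1]
width: 0.0853
grasp_force: 0.0
```

>>> send_rows:
  commands:
    - [-45,-39,0,0.18]
    - [-91,-77,0,0.36]
    - [-91,-77,0,0.54]
    - [-91,-77,0,0.72]
    - [-91,-77,0,0.9]

```text
clock: 2.92
eef_pos: [0.5748, 0.0404, 0.2312]
eef_rot: [[-0.394, 0.919, -0.0], [0.919, 0.394, 0.0], [0.0, -0.0, -1.0]]
ft_force: [-0.5, 0.4, 0.5]
width: 0.0855
grasp_force: 0.0
```

>>> send_rows:
  commands:
    - [0,0,0,0.18]
    - [0,0,0,0.18]
    - [0,0,0,0.18]

```text
clock: 3.3
eef_pos: [0.5747, 0.0408, 0.2313]
eef_rot: [[-0.233, 0.972, 0.0], [0.972, 0.233, -0.0], [-0.0, 0.0, -1.0]]
ft_force: [-0.2, 0.8, -0.0]
width: 0.0854
grasp_force: 0.0
```

```bash
cat >> h.py <<'E'
def wcam():
    s=bot.sense(); p=bot.camera("wrist")
    T=np.eye(4);T[:3,:3]=s["eef_rot"];T[:3,3]=s["eef_pos"]
    p["c2w"]=T@p["mount"]; return p
def wcloud(p,mask=None):
    z=p["z_map"]; v,u=np.nonzero((z>0) if mask is None else (mask&(z>0)))
    K=p["mtx"]; x=(u-K[0,2])/K[0,0]; y=(v-K[1,2])/K[1,1]; r=np.hypot(x,y)+1e-9
    t=np.tan(np.minimum(r,1.5)); zz=z[v,u]
    c=np.vstack([x/r*t*zz,y/r*t*zz,zz,np.ones_like(zz)])
    return (p["c2w"]@c)[:3].T, p["color"][v,u].astype(float)
def wray(p,uv,zw):
    """world point on pixel ray at world height zw"""
    K=p["mtx"]; x=(uv[0]-K[0,2])/K[0,0]; y=(uv[1]-K[1,2])/K[1,1]; r=np.hypot(x,y)+1e-9
    d=p["c2w"][:3,:3]@np.array([x/r*np.sin(r),y/r*np.sin(r),np.cos(r)]); o=p["c2w"][:3,3]
    return o+d*(zw-o[2])/d[2]
E
python3 - <<'E'
from h import *
p=wcam(); save(p,"w1.png"); print(p["mtx"].round(1).tolist(),p["mount"].round(3).tolist())
s=bot.sense();print(s["clock"],s["eef_pos"],s["eef_rot"].round(4).tolist(),s["ft_force"],s["width"],s["q"])
C,col=wcloud(p)
J=(C[:,0]>.45)&(C[:,0]<.68)&(C[:,1]>-.1)&(C[:,1]<.12)
red=J&(col[:,0]>120)&(col[:,1]<70)&(col[:,2]<70)
def rect(m,n):
    q=C[m]; r=cv2.minAreaRect((q[:,:2]*1000).astype(np.float32)); print(n,len(q),np.round(r[0],1),np.round(r[1],1),round(r[2],1),q[:,2].mean().round(4))
rect(red&(C[:,2]>.069),"stop top")
rect(J&(C[:,2]>.072)&(C[:,2]<.081)&~red,"board top")
for t in("heel_stop","heel_board"):
    for r in bot.spot_point(p,t)[:2]: print(t,r["p"],r["location"],wray(p,r["location"],.012).round(4))
E
```

```text
[[309.7, 0.0, 316.7], [0.0, 309.7, 194.8], [0.0, 0.0, 1.0]] [[0.0, -0.948, -0.317, 0.084], [1.0, 0.0, -0.001, -0.0], [0.001, -0.317, 0.948, -0.144], [0.0, 0.0, 0.0, 1.0]]
3.35 [0.57472805 0.04075221 0.23132395] [[-0.2326, 0.9726, 0.0], [0.9726, 0.2326, -0.0], [-0.0, 0.0, -1.0]] [ 0.28428543  0.23373621 -0.05550004] 0.0852272455569358 [ 1.81925025e-02  3.77231786e-01  1.76930361e+00 -3.11054863e-05
  9.95028214e-01 -2.16518664e-01]
stop top 676 [578.2   0.6] [35.  25.7] 14.7 0.0728
board top 767 [566.8  56.4] [ 42.7 139.5] 13.5 0.0769
heel_stop 0.83 [310.8, 186.6] [0.5735 0.0128 0.012 ]
heel_board 0.6 [314.6, 155.8] [0.5691 0.0512 0.012 ]
```

View pics/w1.png

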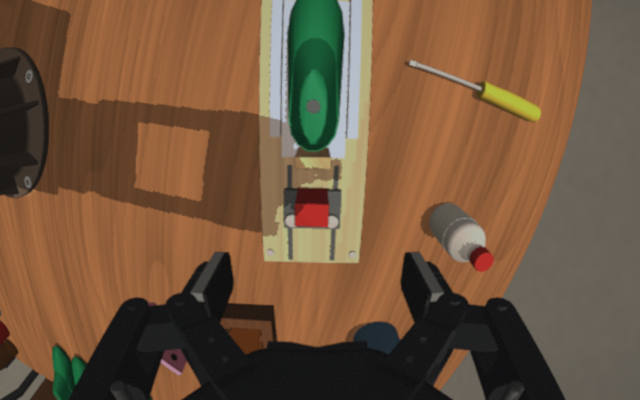

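The wrist view shows the stop's red top at about (312, 210) and the heel board at about (313, 163), with the jig aligned vertically in the picture. Next I'll measure the face positions along the jig axis.

Run:
```python
from h import *
p=wcam(); C,col=wcloud(p)
J=(C[:,0]>.4)&(C[:,0]<.7)&(C[:,1]>-.15)&(C[:,1]<.3)
# board yaw from long edges at z~12mm
b=J&(abs(C[:,2]-.012)<.003)&(col[:,0]>150)&(col[:,1]>130)
ys=np.round(C[b][:,1]*100)
for yaw in np.radians([12.5,13,13.45,14]):
    ex=np.array([np.cos(yaw),np.sin(yaw)]);ey=np.array([-ex[1],ex[0]])
    a=C[b][:,:2]@ex; t=C[b][:,:2]@ey
    lo=[];hi=[];tt=[]
    for k in np.arange(t.min()+.02,t.max()-.01,.01):
        m=abs(t-k)<.005
        if m.sum()>20: lo.append(a[m].min());hi.append(a[m].max());tt.append(k)
    print(np.degrees(yaw),len(tt),"slopes deg",np.degrees(np.polyfit(tt,lo,1)[0]).round(2),np.degrees(np.polyfit(tt,hi,1)[0]).round(2),np.median(lo).round(4),np.median(hi).round(4))
yaw=np.radians(13.3);ex=np.array([np.cos(yaw),np.sin(yaw)]);ey=np.array([-ex[1],ex[0]])
red=J&(col[:,0]>100)&(col[:,1]<60)&(col[:,2]<60)
def st(m,n):
    q=C[m];a=q[:,:2]@ex;t=q[:,:2]@ey
    print(n,len(q),"x",np.percentile(a,[1,50,99]).round(4),"y",np.percentile(t,[1,5,50,95,99]).round(4),"z",np.percentile(q[:,2],[1,50,99]).round(4))
st(red&(abs(C[:,2]-.072)<.0025),"stop top")
a=C[:,:2]@ex;t=C[:,:2]@ey
green=(col[:,1]>col[:,0])
x0=np.median(a[red])
w=J&~green&~red&(abs(a-x0)<.019)&(t>np.median(t[red])+.02)&(t<np.median(t[red])+.075)
for z in (.077,.06,.045,.03): st(w&(abs(C[:,2]-z)<.004),"hb z%.3f"%z)
# rack blobs later
K=p["mtx"]
# column profile through center
for v in range(140,225,3):
    u=314; z=p["z_map"][v,u]; x=(u-K[0,2])/K[0,0]; y=(v-K[1,2])/K[1,1]; r=np.hypot(x,y)
    c=p["c2w"]@np.r_[x/r*np.tan(r)*z,y/r*np.tan(r)*z,z,1]
    print(v,p["color"][v,u],(c[:2]@ey).round(4),c[2].round(4))
```

```text
12.5 31 slopes deg -8.3 2.88 0.5021 0.6291
13.0 31 slopes deg -7.83 2.25 0.5023 0.6287
13.45 31 slopes deg -7.36 2.7 0.5028 0.6282
14.0 31 slopes deg -6.75 3.27 0.5034 0.6277
stop top 715 x [0.5463 0.5623 0.58  ] y [-0.1441 -0.1429 -0.1311 -0.1202 -0.1197] z [0.0701 0.0728 0.0743]
hb z0.077 448 x [0.5459 0.5656 0.5813] y [-0.0813 -0.0806 -0.0743 -0.0688 -0.0683] z [0.0739 0.0778 0.0793]
hb z0.060 44 x [0.5481 0.5633 0.5804] y [-0.0696 -0.0694 -0.0691 -0.0689 -0.0688] z [0.0563 0.0617 0.0638]
hb z0.045 32 x [0.5468 0.5728 0.5804] y [-0.0699 -0.0698 -0.0688 -0.0682 -0.0681] z [0.0417 0.0472 0.0488]
hb z0.030 10 x [0.5472 0.5769 0.5807] y [-0.0692 -0.0692 -0.0691 -0.0686 -0.0685] z [0.0263 0.0309 0.0332]
140 [ 40 125  77] -0.0477 0.1094
143 [ 29 100  60] -0.0508 0.1064
146 [18 51 33] -0.0552 0.0961
149 [24 64 40] -0.0621 0.0727
152 [80 70 48] -0.0695 0.0495
155 [74 58 41] -0.0688 0.0694
158 [177 162 110] -0.0702 0.0778
161 [182 167 112] -0.0732 0.0778
164 [183 176 117] -0.0757 0.0798
167 [154 134  90] -0.0793 0.0773
170 [132 106  76] -0.098 0.0141
173 [136 111  81] -0.102 0.0132
176 [136 111  81] -0.1058 0.0127
179 [138 114  82] -0.1099 0.0116
182 [181 169 121] -0.1135 0.0123
185 [182 170 122] -0.1171 0.0131
188 [93 70 51] -0.119 0.0193
191 [63 19 17] -0.1202 0.0273
194 [64 18 17] -0.1192 0.0416
197 [63 16 17] -0.12 0.0498
200 [62 19 16] -0.1188 0.0633
203 [101  27  25] -0.1198 0.0698
206 [179  46  41] -0.122 0.0728
209 [180  46  41] -0.1253 0.073
212 [179  46  41] -0.1288 0.0726
215 [180  46  42] -0.1323 0.0724
218 [180  46  41] -0.1361 0.0716
221 [181  47  43] -0.1397 0.0713
224 [179  47  41] -0.1423 0.0733
```

Along the jig axis the stop face is at t = −0.120 and the heel board at t = −0.081. That is about 38.5 mm now, so about 43.5 mm once the toe is tight. One spacer would leave about 33 mm, too wide for the wedge, and two leave about 23 mm, so I need two. Next I'll look at the rack.

>>> send_rows:
  commands:
    - [-50,-17,0,0]
    - [-100,-34,0,0]
    - [-150,-51,0,0]
    - [-200,-68,0,0]
    - [-250,-85,0,0]

```text
clock: 4.12
eef_pos: [0.5489, -0.2238, 0.2314]
eef_rot: [[-0.23, 0.973, 0.0], [0.973, 0.23, -0.0], [-0.0, 0.0, -1.0]]
ft_force: [0.8, 0.7, -0.7]
width: 0.0855
grasp_force: 0.0
```

>>> send_rows:
  commands:
    - [-50,-17,0,0]
    - [-57,-20,0,0]
    - [-57,-20,0,0]

```text
clock: 4.5
eef_pos: [0.5425, -0.2823, 0.2311]
eef_rot: [[-0.228, 0.974, -0.0], [0.974, 0.228, 0.0], [0.0, -0.0, -1.0]]
ft_force: [0.4, 0.5, -0.3]
width: 0.0855
grasp_force: 0.0
```

Run:
```python
from h import *
s=bot.sense(); p=wcam(); save(p,"w2.png"); C,col=wcloud(p)
print(s["eef_pos"],s["eef_rot"][:,1])
R=s["eef_rot"]; ex=R[:2,1];ey=R[:2,0]
L=(C[:,:2]-s["eef_pos"][:2]); t=L@ey; a=L@ex
zz=p["z_map"]>0
m=(C[:,2]>.1)&(C[:,2]<.118)&(abs(a)<.06)&(abs(t)<.12)
im=np.zeros((400,640),np.uint8); im[zz]=m*255
n,l,st,ce=cv2.connectedComponentsWithStats(im,connectivity=4)
for k in range(1,n):
    if st[k,4]>40:
        q=l[zz]==k; r=cv2.minAreaRect(np.c_[a[q],t[q]].astype(np.float32)*1000)
        print(ce[k].round(),st[k,4],"a,t mm",np.round(r[0],1),np.round(r[1],1),round(r[2],1),"mid",np.round([(np.percentile(a[q],1)+np.percentile(a[q],99))*500,(np.percentile(t[q],1)+np.percentile(t[q],99))*500],1),"z",np.median(C[q,2]).round(4))
```

```text
[ 0.54254662 -0.28230105  0.23107444] [ 9.73566669e-01  2.28402925e-01 -2.12523444e-04]
[317. 119.] 608 a,t mm [ 0.  63.1] [43.8 10.3] 0.1 mid [-0.6 63.5] z 0.1088
[316. 149.] 636 a,t mm [-0.3 36.5] [43.8 10.5] 0.4 mid [-0.3 36.5] z 0.1088
[317. 179.] 680 a,t mm [-0.2  9.4] [43.5 11.1] 0.2 mid [-0.2  9.4] z 0.1087
[317. 234.] 1504 a,t mm [ -0.6 -46.4] [43.6 33.1] 0.3 mid [ -0.6 -46.3] z 0.1084
```

View pics/w2.png

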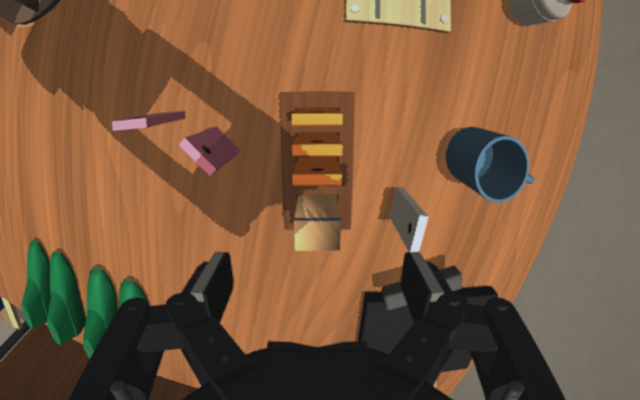

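The spacer tops are at t = +63, +36.5 and +9.4 mm from the TCP and the wedge is at −46.4. All are squared to the tool within 0.5° and their heights match (108 mm). I'll grasp the far spacer.

>>> send_rows:
  commands:
    - [60,0,0,0]
    - [63,0,55,0]
    - [63,0,115,0]
    - [63,0,159,0]
    - [63,0,159,0]

```text
clock: 5.18
eef_pos: [0.5265, -0.2185, 0.07]
eef_rot: [[-0.231, 0.973, -0.005], [0.973, 0.231, 0.003], [0.004, -0.004, -1.0]]
ft_force: [-0.0, -0.1, 1.3]
width: 0.0854
grasp_force: 0.0
```

>>> send_rows:
  commands:
    - [0,0,0,0]
    - [0,0,0,0]
    - [0,0,0,0]
    - [0,0,0,0]
    - [0,0,0,0]
  fingers: 0
  grip_force: 40

```text
clock: 5.8
eef_pos: [0.5295, -0.2214, 0.0742]
eef_rot: [[-0.229, 0.973, 0.003], [0.973, 0.229, -0.001], [-0.002, 0.003, -1.0]]
ft_force: [-1.2, 0.9, 10.9]
width: 0.0436
grasp_force: 40.5
```

>>> send_rows:
  commands:
    - [0,0,-40,0]
    - [0,0,-95,0]
    - [0,0,-150,0]
    - [0,0,-150,0]

```text
clock: 6.3
eef_pos: [0.5308, -0.222, 0.2279]
eef_rot: [[-0.229, 0.973, 0.008], [0.973, 0.229, -0.004], [-0.006, 0.007, -1.0]]
ft_force: [0.4, -0.0, -0.3]
width: 0.0432
grasp_force: 43.0
```

Run:
```python
from h import *
s=bot.sense();print(s["eef_pos"],s["eef_rot"][:,0],s["width"],s["grasp_force"])
p=wcam(); save(p,"w3.png"); C,col=wcloud(p)
R=s["eef_rot"]; L=(C-s["eef_pos"])@R
m=(abs(L[:,0])<.03)&(abs(L[:,1])<.03)&(L[:,2]>-.05)&(L[:,2]<.1)
o=m&(col[:,0]>150)&(col[:,2]<90)
print(m.sum(),o.sum(),np.percentile(L[o],[1,50,99],axis=0).round(4) if o.sum() else '')
```

```text
[ 0.53077842 -0.2220166   0.22794752] [-0.22882193  0.9734516  -0.00570085] 0.0431885555973836 42.982202768325806
10882 1709 [[-0.0043 -0.0213 -0.0359]
 [ 0.0009 -0.0003 -0.0347]
 [ 0.0057  0.0206 -0.0333]]
```

View pics/w3.png

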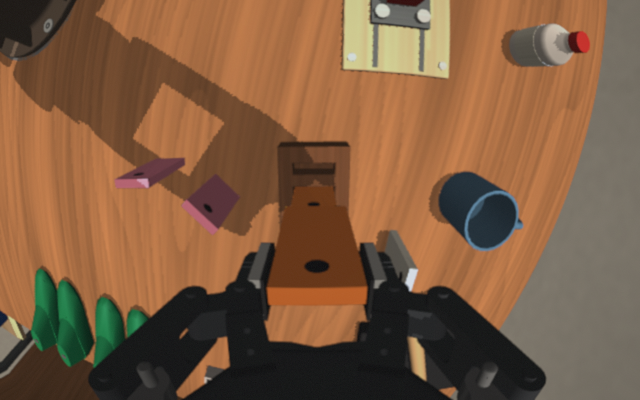

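Spacer 1 is held squarely. Its top is 34.7 mm behind the TCP, so its underside is 65.3 mm below. I'll carry it to just behind the gap and take one close look.

>>> send_rows:
  commands:
    - [50,22,0,0]
    - [105,46,0,0]
    - [165,72,0,0]
    - [220,97,0,0]
    - [220,97,0,0]

```text
clock: 6.98
eef_pos: [0.5722, 0.0195, 0.2216]
eef_rot: [[-0.233, 0.972, -0.001], [0.972, 0.233, 0.001], [0.001, -0.001, -1.0]]
ft_force: [-0.0, -1.7, -0.2]
width: 0.0436
grasp_force: 43.0
```

>>> send_rows:
  commands:
    - [0,0,0,0]
    - [0,0,0,0]

```text
clock: 7.22
eef_pos: [0.5721, 0.0143, 0.2221]
eef_rot: [[-0.228, 0.974, -0.001], [0.974, 0.228, -0.0], [-0.0, -0.001, -1.0]]
ft_force: [0.4, 0.3, -0.6]
width: 0.0432
grasp_force: 43.0
```

```bash
cat >> h.py <<'E'
def jiglook(n=None):
    """everything in tool frame relative to TCP (mm): x=jig y, y=jig x, plus z world"""
    s=bot.sense(); p=wcam(); 
    if n: save(p,n)
    C,col=wcloud(p); R=s["eef_rot"]; L=(C-s["eef_pos"])@R*1000
    print("tcp",s["eef_pos"].round(4),"yaw",np.degrees(np.arctan2(R[1,1],R[0,1])).round(2),"f",s["ft_force"].round(1),"w",round(s["width"],4),s["clock"])
    return s,p,C,col,L
def fit(L,m,name):
    if m.sum()<10: print(name,"few");return
    x,y=L[m,0],L[m,1]
    for _ in range(3):
        k=np.polyfit(y,x,1); r=abs(x-np.polyval(k,y)); g=r<max(2*np.median(r),.3); x,y=x[g],y[g]
    print(name,m.sum(),"x@y0 %.1f"%k[1],"slope %.2f deg"%np.degrees(k[0]),"y",np.percentile(L[m,1],[1,99]).round(1),"x",np.percentile(L[m,0],[2,98]).round(1))
E
cat > jl.py <<'E'
from h import *
s,p,C,col,L=jiglook("w4.png")
J=(abs(L[:,1])<60)&(L[:,0]>-90)&(L[:,0]<110)
red=J&(col[:,0]>1.8*col[:,1])&(col[:,0]>1.8*col[:,2])&(col[:,0]>45)&(C[:,2]<.08)
fit(L,red&(C[:,2]>.02)&(C[:,2]<.067),"stop face")
t=red&(abs(C[:,2]-.072)<.003); 
if t.sum()>10: print("stop top y",np.percentile(L[t,1],[1,99]).round(1),"x",np.percentile(L[t,0],[2,98]).round(1))
hb=J&~red&(abs(C[:,2]-.0775)<.0025)&(col[:,0]>col[:,1])&(abs(L[:,1])<25)
fit(L,hb,"hb top")
E
python3 jl.py
```

```text
tcp [0.5721 0.0143 0.2221] yaw 13.16 f [ 0.4  0.3 -0.6] w 0.0432 7.225
stop face 353 x@y0 -1.8 slope -0.72 deg y [-14.5  19.1] x [-2.8 -1. ]
stop top y [-14.3  19.7] x [-24.9  -1.8]
hb top 390 x@y0 43.6 slope -1.43 deg y [-13.3  21.2] x [37.5 49.1]
```

View pics/w4.png

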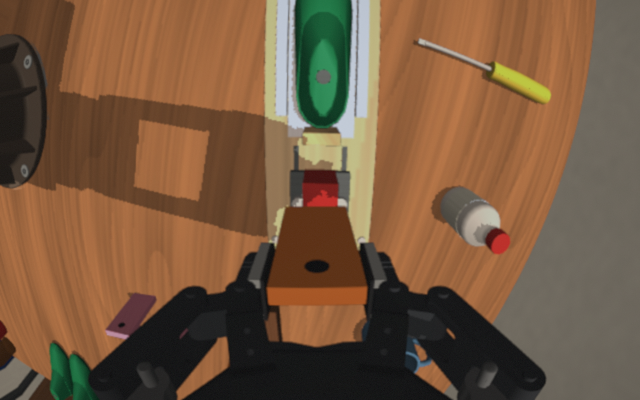

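Measured from the TCP, the stop face is at −1.8 mm and the board face is at about 37.3 mm, giving a gap of about 39 mm. The jig yaw is about 0.8° clockwise of the tool. I'll shift, roll slightly and lower the spacer next to the heel board.

>>> send_rows:
  commands:
    - [15,3,0,0.015]
    - [30,3,0,0.015]
    - [30,3,0,0.015]
    - [30,3,30,0.015]
    - [30,3,60,0.015]

```text
clock: 7.9
eef_pos: [0.5688, 0.045, 0.162]
eef_rot: [[-0.215, 0.977, 0.001], [0.977, 0.215, -0.0], [-0.0, 0.001, -1.0]]
ft_force: [-0.3, -0.1, -0.2]
width: 0.0432
grasp_force: 43.0
```

>>> send_rows:
  commands:
    - [0,0,25,0]
    - [0,0,50,0]
    - [0,0,70,0]
    - [0,0,80,0]
    - [0,0,80,0]

```text
clock: 8.52
eef_pos: [0.5682, 0.0451, 0.082]
eef_rot: [[-0.214, 0.977, -0.001], [0.977, 0.214, -0.0], [0.0, -0.001, -1.0]]
ft_force: [0.1, -1.0, -0.6]
width: 0.0431
grasp_force: 42.9
```

>>> send_rows:
  commands:
    - [0,0,2,0]
    - [0,0,3,0]
    - [0,0,3,0]
    - [0,0,3,0]

```text
clock: 9.02
eef_pos: [0.5688, 0.0454, 0.0796]
eef_rot: [[-0.214, 0.977, 0.001], [0.977, 0.214, 0.0], [-0.0, 0.001, -1.0]]
ft_force: [1.8, -0.5, 1.0]
width: 0.0432
grasp_force: 43.1
```

Run:
```python
from h import *
s,p,C,col,L=jiglook("w5.png")
print(L[(abs(L[:,1])<20)&(abs(C[:,2]-.077)<.003)&(L[:,0]>0)&(L[:,0]<25)][:, :2].mean(0))
P=bot.camera("scene"); cv2.imwrite("pics/s5.png",cv2.resize(P["color"][150:250,290:450,::-1],None,fx=4.5,fy=4.5,interpolation=cv2.INTER_CUBIC))
```

```text
tcp [0.5688 0.0454 0.0796] yaw 12.38 f [ 1.8 -0.5  1. ] w 0.0432 9.025
[11.74468731 -0.43123304]
```

View pics/s5.png

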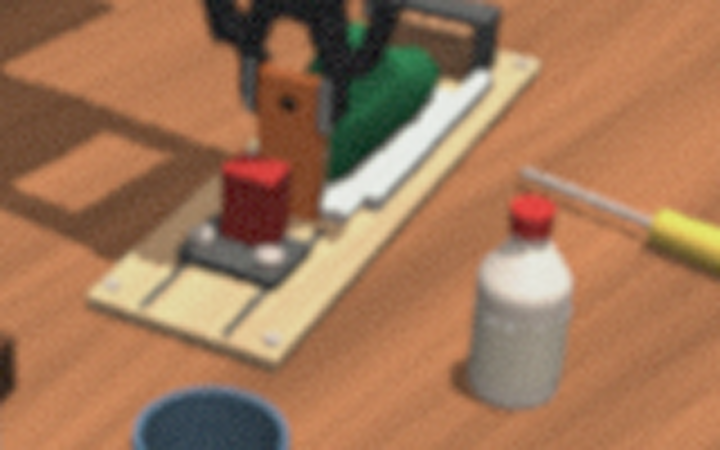

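The spacer is in the gap, against the board and almost on the floor. I'll lower it to contact.

>>> send_rows:
  commands:
    - [0,0,1,0]
    - [0,0,1,0]
    - [0,0,1,0]

```text
clock: 9.5
eef_pos: [0.5685, 0.0454, 0.0783]
eef_rot: [[-0.214, 0.977, -0.0], [0.977, 0.214, 0.0], [0.0, -0.0, -1.0]]
ft_force: [0.1, 0.3, 3.6]
width: 0.0434
grasp_force: 43.3
```

>>> send_rows:
  commands:
    - [0,0,1,0]
    - [0,0,1,0]
    - [0,0,1,0]

```text
clock: 9.88
eef_pos: [0.5685, 0.0454, 0.0782]
eef_rot: [[-0.214, 0.977, 0.0], [0.977, 0.214, -0.0], [-0.0, 0.0, -1.0]]
ft_force: [-4.6, -1.3, 21.1]
width: 0.0432
grasp_force: 45.5
```

On the floor. I'll back off the preload, release and lift straight up.

>>> send_rows:
  commands:
    - [0,0,-1,0]
    - [0,0,-1,0]
    - [0,0,-1,0]

```text
clock: 10.25
eef_pos: [0.5685, 0.0454, 0.0783]
eef_rot: [[-0.214, 0.977, -0.0], [0.977, 0.214, -0.0], [0.0, -0.0, -1.0]]
ft_force: [-0.3, -1.4, 7.1]
width: 0.0433
grasp_force: 43.7
```

>>> send_rows:
  commands:
    - [0,0,0,0]
    - [0,0,0,0]
    - [0,0,0,0]
    - [0,0,0,0]
  fingers: 100

```text
clock: 10.75
eef_pos: [0.5684, 0.0454, 0.0782]
eef_rot: [[-0.214, 0.977, -0.0], [0.977, 0.214, -0.0], [0.0, -0.0, -1.0]]
ft_force: [-0.1, 0.5, -0.2]
width: 0.0855
grasp_force: 0.0
```

>>> send_rows:
  commands:
    - [0,0,-25,0]
    - [0,0,-70,0]
    - [0,0,-110,0]
    - [0,0,-145,0]
    - [0,0,-145,0]

```text
clock: 11.38
eef_pos: [0.57, 0.0455, 0.226]
eef_rot: [[-0.214, 0.977, 0.005], [0.977, 0.214, 0.0], [-0.001, 0.005, -1.0]]
ft_force: [1.0, 0.2, -0.9]
width: 0.0852
grasp_force: 0.0
```

```bash
cat > look.py <<'E'
from h import *
s,p,C,col,L=jiglook("w6.png")
J=(abs(L[:,1])<60)&(abs(L[:,0])<90)
red=J&(col[:,0]>1.8*col[:,1])&(col[:,0]>1.8*col[:,2])&(col[:,0]>45)&(C[:,2]<.075)
o=J&(C[:,2]>.109)&(C[:,2]<.118)&(col[:,0]>1.7*col[:,2])&(col[:,0]>col[:,1]*1.1)
for n,m in(("stop top",red&(C[:,2]>.069)&(L[:,0]<0)),("spacer tops",o),("hb",J&(abs(C[:,2]-.0775)<.0025)&(col[:,0]>col[:,1])&(abs(L[:,1])<25)&(L[:,0]>0))):
    if m.sum()>10: print(n,m.sum(),"x",np.percentile(L[m,0],[2,98]).round(1),"y",np.percentile(L[m,1],[2,98]).round(1),"z",np.median(C[m,2]).round(4))
if o.sum()>10: fit(L,o,"spacers")
E
python3 look.py
```

```text
tcp [0.57   0.0455 0.226 ] yaw 12.38 f [ 1.   0.2 -0.9] w 0.0852 11.375
stop top 775 x [-56.9 -32.5] y [-19.2  14.3] z 0.0728
spacer tops 558 x [-3.3  5.9] y [-24.7  17. ] z 0.1128
hb 470 x [ 5.8 17.7] y [-20.7  15.3] z 0.0779
spacers 558 x@y0 1.5 slope -0.30 deg y [-25.6  17.2] x [-3.3  5.9]
```

The first spacer is standing upright against the board, tops at 112.8 mm. Now for spacer 2, gripped 6.5 mm towards −t so the pads stay clear of the placed spacer.

>>> send_rows:
  commands:
    - [-50,-17,0,0]
    - [-110,-37,0,0]
    - [-170,-57,0,-0.015]
    - [-230,-78,0,-0.015]
    - [-284,-96,0,-0.015]

```text
clock: 12.05
eef_pos: [0.5344, -0.2543, 0.222]
eef_rot: [[-0.229, 0.973, -0.002], [0.973, 0.229, 0.001], [0.001, -0.001, -1.0]]
ft_force: [2.0, -0.4, 0.3]
width: 0.0855
grasp_force: 0.0
```

>>> send_rows:
  commands:
    - [0,0,0,0]
    - [0,0,0,0]
    - [0,0,50,0]
    - [0,0,90,0]
    - [0,0,90,0]

```text
clock: 12.68
eef_pos: [0.5339, -0.25, 0.1306]
eef_rot: [[-0.231, 0.973, -0.005], [0.973, 0.231, 0.003], [0.004, -0.004, -1.0]]
ft_force: [0.2, 0.5, -0.1]
width: 0.0856
grasp_force: 0.0
```

Run:
```python
from h import *
s,p,C,col,L=jiglook()
m=(C[:,2]>.1)&(C[:,2]<.115)&(abs(L[:,1])<30)&(abs(L[:,0])<40)
for lo,hi in((-40,-8),(-8,25)):
    q=m&(L[:,0]>lo)&(L[:,0]<hi)
    if q.sum()>10: print(q.sum(),np.percentile(L[q],[1,50,99],axis=0).round(1).tolist())
```

```text
tcp [ 0.5339 -0.25    0.1306] yaw 13.33 f [ 0.2  0.5 -0.1] w 0.0856 12.675
1344 [[-29.0, -20.3, 20.5], [-21.5, 1.0, 22.1], [-18.5, 22.3, 30.4]]
1561 [[-2.2, -20.6, 20.6], [4.8, 0.9, 22.1], [8.3, 22.2, 30.5]]
```

>>> send_rows:
  commands:
    - [0,1,0,0]
    - [0,1,30,0]
    - [0,1,59,0]
    - [0,1,59,0]
    - [0,1,59,0]

```text
clock: 13.35
eef_pos: [0.5376, -0.2527, 0.0761]
eef_rot: [[-0.229, 0.973, 0.002], [0.973, 0.229, -0.001], [-0.001, 0.002, -1.0]]
ft_force: [-0.1, 0.1, -0.2]
width: 0.0849
grasp_force: 0.0
```

>>> send_rows:
  commands:
    - [0,0,0,0]
    - [0,0,0,0]
    - [0,0,0,0]
    - [0,0,0,0]
    - [0,0,0,0]
  fingers: 0
  grip_force: 40

```text
clock: 13.98
eef_pos: [0.5368, -0.2526, 0.0751]
eef_rot: [[-0.229, 0.973, 0.001], [0.973, 0.229, -0.001], [-0.001, 0.001, -1.0]]
ft_force: [-2.7, -0.1, 9.7]
width: 0.0435
grasp_force: 39.2
```

>>> send_rows:
  commands:
    - [0,0,-30,0]
    - [0,0,-75,0]
    - [0,0,-115,0]
    - [0,0,-150,0]
    - [0,0,-150,0]

```text
clock: 14.6
eef_pos: [0.5379, -0.2531, 0.2273]
eef_rot: [[-0.229, 0.973, 0.004], [0.973, 0.229, -0.002], [-0.003, 0.004, -1.0]]
ft_force: [-0.3, -0.0, -0.7]
width: 0.0435
grasp_force: 41.2
```

Run:
```python
from h import *
s,p,C,col,L=jiglook()
o=(abs(L[:,0])<30)&(abs(L[:,1])<30)&(L[:,2]>-50)&(L[:,2]<-25)&(col[:,0]>150)&(col[:,2]<90)
print(o.sum(),np.percentile(L[o],[1,50,99],axis=0).round(1)); fit(L,o,"sp")
```

```text
tcp [ 0.5379 -0.2531  0.2273] yaw 13.24 f [-0.3 -0.  -0.7] w 0.0435 14.6
1793 [[  1.1 -21.2 -35.2]
 [  6.3  -0.3 -33.9]
 [ 10.9  20.5 -32.6]]
sp 1793 x@y0 6.3 slope 0.08 deg y [-21.2  20.5] x [ 1.4 10.8]
```

>>> send_rows:
  commands:
    - [50,18,0,0]
    - [108,40,0,0]
    - [165,61,0,0.015]
    - [222,82,0,0.015]
    - [266,99,0,0.015]

```text
clock: 15.28
eef_pos: [0.5712, 0.0316, 0.223]
eef_rot: [[-0.215, 0.977, -0.002], [0.977, 0.215, 0.0], [0.001, -0.002, -1.0]]
ft_force: [0.7, -2.1, -0.7]
width: 0.0433
grasp_force: 41.1
```

>>> send_rows:
  commands:
    - [0,0,0,0]
    - [0,0,0,0]
    - [0,0,20,0]
    - [0,0,33,0]
    - [0,0,33,0]

```text
clock: 15.9
eef_pos: [0.5712, 0.0284, 0.1902]
eef_rot: [[-0.213, 0.977, -0.002], [0.977, 0.213, -0.0], [0.0, -0.002, -1.0]]
ft_force: [0.1, -0.2, -0.7]
width: 0.0435
grasp_force: 41.2
```

>>> send_rows:
  commands:
    - [0,0,0,0]
    - [0,0,0,0]

```text
clock: 16.15
eef_pos: [0.5724, 0.0291, 0.1919]
eef_rot: [[-0.214, 0.977, 0.001], [0.977, 0.214, -0.0], [-0.0, 0.001, -1.0]]
ft_force: [-0.5, -0.6, -0.7]
width: 0.0433
grasp_force: 41.2
```

```bash
cat > look2.py <<'E'
from h import *
s,p,C,col,L=jiglook("w7.png")
J=(abs(L[:,1])<40)&(abs(L[:,0])<60)
org=J&(col[:,0]>1.7*col[:,2])&(col[:,0]>col[:,1]*1.1)
for n,m in (("held",org&(L[:,2]>-50)&(L[:,2]<-25)),("placed tops",org&(C[:,2]>.110)&(C[:,2]<.1155)),("stop",J&(abs(C[:,2]-.0725)<.003)&(col[:,0]>2*col[:,1])),("hb",J&(abs(C[:,2]-.0775)<.0025)&(L[:,0]>5)&(abs(L[:,1])<22)&(col[:,0]>col[:,1]))):
    if m.sum()>10: print(n,m.sum(),np.percentile(L[m],[2,50,98],axis=0).round(1).tolist()); fit(L,m,n)
E
python3 look2.py
```

```text
tcp [0.5724 0.0291 0.1919] yaw 12.37 f [-0.5 -0.6 -0.7] w 0.0433 16.15
held 3147 [[0.1, -22.3, -38.3], [9.1, -0.7, -33.5], [12.0, 21.3, -25.5]]
held 3147 x@y0 8.8 slope 0.21 deg y [-35.2  34.3] x [ 0.1 12. ]
placed tops 835 [[12.3, -23.6, 77.6], [17.7, -2.5, 79.0], [22.7, 18.5, 81.0]]
placed tops 835 x@y0 17.7 slope -0.07 deg y [-24.3  19.3] x [12.3 22.7]
hb 531 [[22.7, -18.1, 112.6], [28.9, 1.4, 114.1], [34.5, 16.7, 116.2]]
hb 531 x@y0 28.8 slope -0.62 deg y [-18.2  16.8] x [22.7 34.5]
```

There is about 1.3 mm clearance to the placed spacer, so I'll descend.

>>> send_rows:
  commands:
    - [0,-1,25,0]
    - [0,-1,55,0]
    - [0,-1,85,0]
    - [0,-1,105,0]
    - [0,-1,110,0]

```text
clock: 16.82
eef_pos: [0.5707, 0.029, 0.0806]
eef_rot: [[-0.214, 0.977, -0.001], [0.977, 0.214, -0.0], [0.0, -0.001, -1.0]]
ft_force: [-0.6, -1.2, 0.1]
width: 0.0432
grasp_force: 41.7
```

>>> send_rows:
  commands:
    - [0,0,1,0]
    - [0,0,2,0]
    - [0,0,2.5,0]
    - [0,0,2.5,0]

```text
clock: 17.32
eef_pos: [0.5714, 0.0291, 0.0792]
eef_rot: [[-0.214, 0.977, 0.001], [0.977, 0.214, -0.0], [-0.0, 0.001, -1.0]]
ft_force: [0.3, -1.4, 0.6]
width: 0.0431
grasp_force: 41.8
```

>>> send_rows:
  commands:
    - [0,0,0.5,0]
    - [0,0,0.5,0]
    - [0,0,0.5,0]

```text
clock: 17.7
eef_pos: [0.5714, 0.029, 0.0791]
eef_rot: [[-0.214, 0.977, 0.001], [0.977, 0.214, -0.0], [-0.0, 0.001, -1.0]]
ft_force: [-2.6, -1.2, 11.7]
width: 0.0434
grasp_force: 43.0
```

>>> send_rows:
  commands:
    - [0,0,-0.7,0]
    - [1,0,-0.7,0]
    - [1,0,-0.7,0]
    - [1,0,-0.7,0]

```text
clock: 18.2
eef_pos: [0.5711, 0.0299, 0.0792]
eef_rot: [[-0.214, 0.977, 0.001], [0.977, 0.214, -0.0], [-0.0, 0.0, -1.0]]
ft_force: [0.1, -3.9, 5.8]
width: 0.0438
grasp_force: 42.3
```

>>> send_rows:
  commands:
    - [0,0,0,0]
    - [0,0,0,0]
    - [0,0,0,0]
    - [0,0,0,0]
  fingers: 100

```text
clock: 18.7
eef_pos: [0.5707, 0.0301, 0.0789]
eef_rot: [[-0.214, 0.977, -0.0], [0.977, 0.214, 0.0], [0.0, -0.0, -1.0]]
ft_force: [0.2, 0.1, 0.1]
width: 0.0856
grasp_force: 0.0
```

>>> send_rows:
  commands:
    - [0,0,-25,0]
    - [0,0,-70,0]
    - [0,0,-110,0]
    - [0,0,-145,0]
    - [0,0,-145,0]

```text
clock: 19.32
eef_pos: [0.5723, 0.0301, 0.2267]
eef_rot: [[-0.214, 0.977, 0.005], [0.977, 0.214, 0.0], [-0.001, 0.005, -1.0]]
ft_force: [0.5, 0.7, -0.8]
width: 0.0855
grasp_force: 0.0
```

>>> send_rows:
  commands:
    - [0,0,0,0]
    - [0,0,0,0]

```text
clock: 19.58
eef_pos: [0.5702, 0.03, 0.2229]
eef_rot: [[-0.214, 0.977, -0.002], [0.977, 0.214, 0.0], [0.0, -0.002, -1.0]]
ft_force: [0.2, -0.2, -0.5]
width: 0.0852
grasp_force: 0.0
```

```bash
python3 look.py
```

```text
tcp [0.5702 0.03   0.2229] yaw 12.38 f [ 0.2 -0.2 -0.5] w 0.0852 19.575
stop top 830 x [-42.9 -17.8] y [-15.4  18.2] z 0.0728
spacer tops 1215 x [ 0.6 20.9] y [-21.   20.7] z 0.1128
hb 394 x [20.6 34. ] y [-16.4  19.7] z 0.0778
spacers 1215 x@y0 10.9 slope -0.79 deg y [-21.6  21.1] x [ 0.6 20.9]
```

View pics/w6.png

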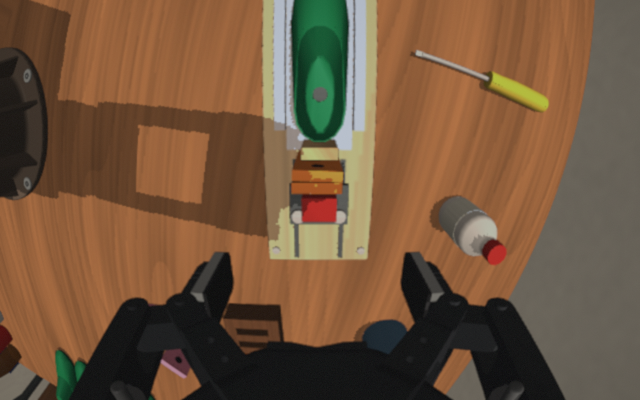

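Both spacers stand flush, with the rear face at +0.6 mm and the stop face at −17.7 mm from the TCP. That leaves about 18 mm now and about 23 mm once tight. Now I'll fetch the wedge.

>>> send_rows:
  commands:
    - [-50,-14,0,0]
    - [-110,-30,0,0]
    - [-170,-46,0,-0.015]
    - [-230,-63,0,-0.015]
    - [-290,-79,0,-0.015]

```text
clock: 20.25
eef_pos: [0.5552, -0.2721, 0.2232]
eef_rot: [[-0.229, 0.973, -0.001], [0.973, 0.229, 0.001], [0.001, -0.001, -1.0]]
ft_force: [1.0, -0.3, -0.5]
width: 0.0855
grasp_force: 0.0
```

>>> send_rows:
  commands:
    - [-56,-14,0,0]
    - [-56,-14,0,0]
    - [-56,-14,0,0]
    - [-56,-14,45,0]
    - [-56,-14,80,0]

```text
clock: 20.88
eef_pos: [0.555, -0.326, 0.1427]
eef_rot: [[-0.231, 0.973, -0.0], [0.973, 0.231, 0.001], [0.001, -0.0, -1.0]]
ft_force: [-0.2, 0.6, 0.6]
width: 0.0855
grasp_force: 0.0
```

>>> send_rows:
  commands:
    - [0,0,0,0]
    - [0,0,0,0]

```text
clock: 21.12
eef_pos: [0.5558, -0.3274, 0.1452]
eef_rot: [[-0.23, 0.973, 0.001], [0.973, 0.23, -0.0], [-0.001, 0.001, -1.0]]
ft_force: [-0.5, -0.3, 1.2]
width: 0.0857
grasp_force: 0.0
```

Run:
```python
from h import *
s,p,C,col,L=jiglook("w8.png")
m=(C[:,2]>.103)&(C[:,2]<.112)&(abs(L[:,1])<30)&(abs(L[:,0])<32)
print(m.sum(),np.percentile(L[m],[1,50,99],axis=0).round(1).tolist()); fit(L,m,"wedge")
```

```text
tcp [ 0.5558 -0.3274  0.1452] yaw 13.3 f [-0.5 -0.3  1.2] w 0.0857 21.125
3236 [[-15.1, -24.3, 35.1], [2.1, -2.8, 36.7], [16.1, 18.9, 41.2]]
wedge 3236 x@y0 2.2 slope -0.85 deg y [-24.3  18.9] x [-14.8  16. ]
```

View pics/w8.png

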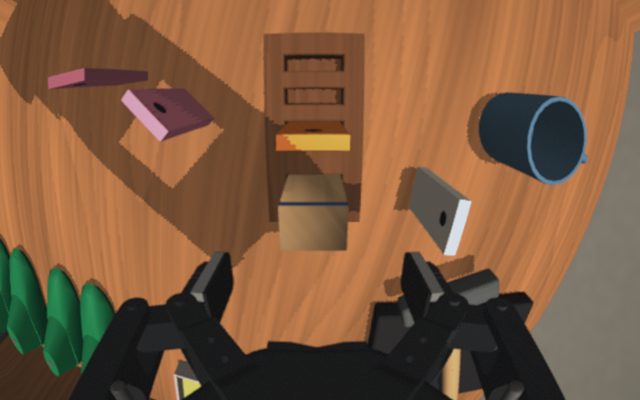

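The wedge is centred within 3 mm. I'll correct in y, descend and grip it firmly.

>>> send_rows:
  commands:
    - [0.5,-2.5,0,0]
    - [0.5,-2.5,35,0]
    - [0.5,-2.5,70,0]
    - [0.5,-2.5,70,0]
    - [0.5,-2.5,70,0]

```text
clock: 21.8
eef_pos: [0.5532, -0.3285, 0.0756]
eef_rot: [[-0.229, 0.973, 0.001], [0.973, 0.229, -0.001], [-0.001, 0.001, -1.0]]
ft_force: [-1.0, -0.3, 0.5]
width: 0.0856
grasp_force: 0.0
```

>>> send_rows:
  commands:
    - [0,0,0,0]
    - [0,0,0,0]
    - [0,0,0,0]
    - [0,0,0,0]
    - [0,0,0,0]
  fingers: 0
  grip_force: 90

```text
clock: 22.42
eef_pos: [0.553, -0.3284, 0.0751]
eef_rot: [[-0.229, 0.973, 0.001], [0.973, 0.229, -0.001], [-0.001, 0.001, -1.0]]
ft_force: [-1.8, 1.3, 10.2]
width: 0.043
grasp_force: 90.0
```

>>> send_rows:
  commands:
    - [0,0,-30,0]
    - [0,0,-75,0]
    - [0,0,-120,0]
    - [0,0,-150,0]
    - [0,0,-150,0]

```text
clock: 23.05
eef_pos: [0.5536, -0.3287, 0.2269]
eef_rot: [[-0.229, 0.973, 0.004], [0.973, 0.229, -0.003], [-0.003, 0.003, -1.0]]
ft_force: [0.3, -0.6, -0.4]
width: 0.0428
grasp_force: 93.8
```

Run:
```python
from h import *
s,p,C,col,L=jiglook("w9.png")
o=(abs(L[:,0])<30)&(abs(L[:,1])<22)&(L[:,2]>-38)&(L[:,2]<-30)
print(o.sum(),np.percentile(L[o],[1,50,99],axis=0).round(1)); fit(L,o,"wedge")
o=(abs(L[:,0])<30)&(abs(L[:,1])<18)&(L[:,2]>-25)&(L[:,2]<55)
for z in (-20,0,20,40,55):
    q=o&(abs(L[:,2]-z)<5)
    if q.sum()>5: print(z,q.sum(),np.median(L[q,0]).round(1))
```

```text
tcp [ 0.5536 -0.3287  0.2269] yaw 13.24 f [ 0.3 -0.6 -0.4] w 0.0428 23.05
5930 [[-14.8 -21.8 -36.4]
 [  3.2  -0.3 -33.4]
 [ 16.3  21.1 -30.5]]
wedge 5930 x@y0 3.7 slope 0.32 deg y [-21.8  21.1] x [-14.4  16.1]
-20 885 16.0
0 609 16.5
20 480 17.0
40 328 17.6
55 168 18.0
```

The wedge is held squarely: flat face about 16–17 mm to +t of the TCP, tip 67 mm below. I'll carry it to the gap and look before inserting it.

>>> send_rows:
  commands:
    - [45,14,0,0]
    - [100,31,0,0]
    - [155,48,0,0.015]
    - [210,65,0,0.015]
    - [268,82,0,0.015]

```text
clock: 23.72
eef_pos: [0.5701, -0.0465, 0.2227]
eef_rot: [[-0.214, 0.977, -0.002], [0.977, 0.214, 0.0], [0.001, -0.002, -1.0]]
ft_force: [-0.0, -0.9, -0.9]
width: 0.0427
grasp_force: 93.8
```

>>> send_rows:
  commands:
    - [30,10,0,0]
    - [57,17,0,0]
    - [57,17,0,0]
    - [57,17,20,0]
    - [57,17,35,0]

```text
clock: 24.35
eef_pos: [0.5746, 0.0104, 0.1875]
eef_rot: [[-0.214, 0.977, -0.002], [0.977, 0.214, -0.0], [0.0, -0.002, -1.0]]
ft_force: [0.2, -0.2, -0.4]
width: 0.0428
grasp_force: 93.8
```

>>> send_rows:
  commands:
    - [0,0,0,0]
    - [0,0,0,0]
    - [0,0,0,0]

```text
clock: 24.72
eef_pos: [0.5757, 0.0108, 0.1896]
eef_rot: [[-0.214, 0.977, 0.001], [0.977, 0.214, -0.0], [-0.0, 0.001, -1.0]]
ft_force: [-0.1, -0.6, -1.3]
width: 0.0425
grasp_force: 93.8
```

```bash
python3 look2.py
python3 - <<'E'
from h import *
P=bot.camera("scene"); cv2.imwrite("pics/s9.png",cv2.resize(P["color"][130:250,290:450,::-1],None,fx=4.5,fy=4.5,interpolation=cv2.INTER_CUBIC))
s,p,C,col,L=jiglook()
o=(abs(L[:,0])<30)&(abs(L[:,1])<18)
for z in (-20,0,20,40,55,62):
    q=o&(abs(L[:,2]-z)<4)
    if q.sum()>5: print(z,q.sum(),np.percentile(L[q,0],[10,50,90]).round(1))
E
```

```text
tcp [0.5757 0.0108 0.1896] yaw 12.36 f [-0.1 -0.6 -1.3] w 0.0425 24.725
held 5688 [[-14.3, -21.7, -34.9], [2.8, -0.7, -33.4], [15.8, 20.6, -31.9]]
held 5688 x@y0 3.2 slope -0.55 deg y [-22.2  21.2] x [-14.3  15.8]
placed tops 1614 [[21.0, -22.9, 75.3], [30.7, -1.7, 76.7], [41.0, 18.7, 78.3]]
placed tops 1614 x@y0 31.0 slope 0.22 deg y [-23.2  19. ] x [21. 41.]
stop 11 [[2.1, -1.0, 118.1], [2.3, 6.8, 119.2], [2.6, 15.6, 119.8]]
stop 11 x@y0 2.5 slope -0.94 deg y [-1.5 15.7] x [2.1 2.6]
hb 580 [[40.5, -16.9, 110.1], [47.9, 3.0, 111.8], [54.5, 17.2, 114.0]]
hb 580 x@y0 47.6 slope 7.01 deg y [-17.1  17.9] x [40.5 54.5]
tcp [0.5756 0.0109 0.1895] yaw 12.37 f [-0.5 -0.3 -0.8] w 0.0425 24.825
-20 714 [15.5 16.  16.5]
0 492 [16.1 16.5 16.9]
20 397 [16.6 17.1 17.5]
40 277 [17.1 17.6 18. ]
55 217 [17.5 18.  18.3]
62 207 [17.7 18.2 18.6]
```

View pics/s9.png

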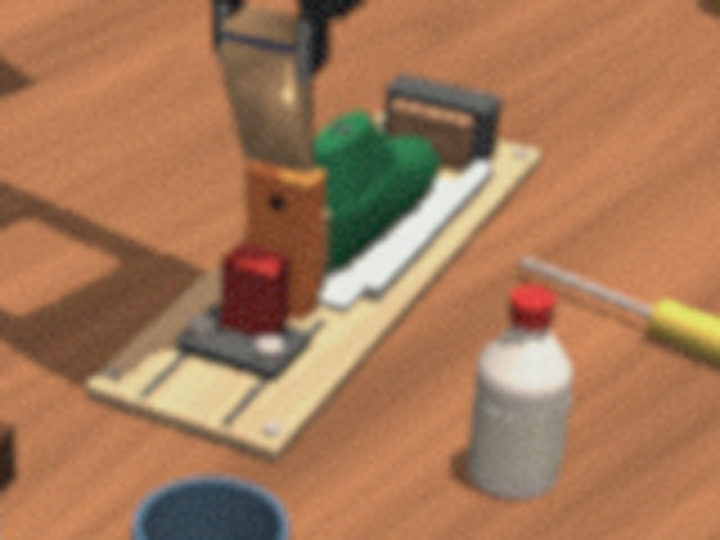

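There is 2.6 mm between the flat face and the spacers, and the tip is well clear of the stop. I'll insert it.

>>> send_rows:
  commands:
    - [0,0,15,0]
    - [0,0,35,0]
    - [0,0,55,0]
    - [0,0,70,0]
    - [0,0,70,0]

```text
clock: 25.5
eef_pos: [0.5744, 0.0111, 0.1176]
eef_rot: [[-0.214, 0.977, -0.002], [0.977, 0.214, 0.0], [0.001, -0.002, -1.0]]
ft_force: [-0.3, 0.3, -1.0]
width: 0.0424
grasp_force: 93.8
```

>>> send_rows:
  commands:
    - [1,0,0,0]
    - [1.8,0,2,0]
    - [1.8,0,5,0]
    - [1.8,0,8,0]
    - [1.8,0,8,0]

```text
clock: 26.12
eef_pos: [0.5748, 0.0127, 0.1108]
eef_rot: [[-0.214, 0.977, -0.0], [0.977, 0.214, 0.0], [0.0, -0.0, -1.0]]
ft_force: [0.6, 0.5, -0.1]
width: 0.0432
grasp_force: 93.8
```

>>> send_rows:
  commands:
    - [0,0,2,0]
    - [0.4,0,3,0]
    - [0.8,0,4,0]
    - [0.8,0,4,0]

```text
clock: 26.62
eef_pos: [0.5748, 0.0136, 0.1069]
eef_rot: [[-0.214, 0.977, -0.0], [0.977, 0.214, -0.0], [0.0, -0.0, -1.0]]
ft_force: [0.4, -0.2, -0.9]
width: 0.0429
grasp_force: 93.9
```

>>> send_rows:
  commands:
    - [0.4,0,1,0]
    - [0.8,0,2,0]
    - [1.2,0,3,0]
    - [1.2,0,3,0]

```text
clock: 27.12
eef_pos: [0.5748, 0.0147, 0.1042]
eef_rot: [[-0.214, 0.977, 0.001], [0.977, 0.214, -0.0], [-0.0, 0.001, -1.0]]
ft_force: [1.6, -0.8, 3.1]
width: 0.0434
grasp_force: 94.6
```

>>> send_rows:
  commands:
    - [0.4,0,1,0]
    - [0.8,0,2,0]
    - [0.8,0,2,0]
    - [0.8,0,2,0]

```text
clock: 27.62
eef_pos: [0.5745, 0.0155, 0.1021]
eef_rot: [[-0.214, 0.977, 0.0], [0.977, 0.214, 0.0], [-0.0, 0.0, -1.0]]
ft_force: [1.1, -0.3, 3.6]
width: 0.0427
grasp_force: 94.5
```

The wedge is in contact and the sled is moving (about 3.5 N down, little sideways). I'll keep following the slope.

>>> send_rows:
  commands:
    - [0.4,0,1,0]
    - [0.8,0,2,0]
    - [1.2,0,3,0]
    - [1.2,0,3,0]

```text
clock: 28.12
eef_pos: [0.574, 0.0168, 0.099]
eef_rot: [[-0.214, 0.977, -0.0], [0.977, 0.214, 0.0], [0.0, -0.0, -1.0]]
ft_force: [1.2, 0.7, 3.7]
width: 0.0432
grasp_force: 94.6
```

>>> send_rows:
  commands:
    - [0.4,0,1,0]
    - [0.8,0,2,0]
    - [0.8,0,2,0]
    - [0.8,0,2,0]

```text
clock: 28.62
eef_pos: [0.5739, 0.0175, 0.097]
eef_rot: [[-0.214, 0.977, -0.0], [0.977, 0.214, 0.0], [0.0, -0.0, -1.0]]
ft_force: [0.4, 0.7, 4.3]
width: 0.0432
grasp_force: 94.7
```

>>> send_rows:
  commands:
    - [0.4,0,1,0]
    - [0.8,0,2,0]
    - [0.8,0,2,0]
    - [0.8,0,2,0]

```text
clock: 29.12
eef_pos: [0.5741, 0.0181, 0.0957]
eef_rot: [[-0.214, 0.977, 0.001], [0.977, 0.214, -0.0], [-0.0, 0.001, -1.0]]
ft_force: [-2.4, -1.8, 17.4]
width: 0.0429
grasp_force: 96.5
```

>>> send_rows:
  commands:
    - [0.4,0,1,0]
    - [0.4,0,1,0]
    - [0.4,0,1,0]

```text
clock: 29.5
eef_pos: [0.5742, 0.0184, 0.0952]
eef_rot: [[-0.214, 0.977, 0.001], [0.977, 0.214, -0.0], [-0.001, 0.001, -1.0]]
ft_force: [-4.0, -2.7, 25.4]
width: 0.0422
grasp_force: 97.5
```

It jammed: 25 N down with almost no travel, and the tip is about 16 mm above the gap floor. I'll check that the toe is tight and that it holds.

>>> send_rows:
  commands:
    - [0,0,0,0]
    - [0,0,0,0]
    - [0,0,0,0]
    - [0,0,0,0]

```text
clock: 30.0
eef_pos: [0.5742, 0.0184, 0.0952]
eef_rot: [[-0.215, 0.977, 0.001], [0.977, 0.215, -0.0], [-0.001, 0.001, -1.0]]
ft_force: [-4.3, -2.5, 25.0]
width: 0.0431
grasp_force: 97.5
```

Run:
```python
from h import *
s=bot.sense();print(s["clock"],s["eef_pos"].round(4),s["ft_force"].round(1),s["moment"].round(2))
p=bot.camera("top"); q=bot.camera("scene")
a=cv2.resize(p["color"][170:270,150:330,::-1],(720,400),interpolation=cv2.INTER_CUBIC)
# sled shift: track the green last vs first top view along jig axis
o=cv2.imread("pics/top.png")
ex=np.array([.9766,.215]);ey=np.array([-.215,.9766])
def g(img):
    i=img.astype(int); m=(i[...,1]>i[...,2]*1.5)&(i[...,1]>i[...,0]*1.15)&(i[...,1]>40); m[:170]=0;m[280:]=0;m[:,:150]=0;m[:,290:]=0
    return np.array(np.nonzero(m))[::-1].T
for im in (o,p["color"][:,:,::-1]):
    P=g(im); d=np.array([-1,.22]);d/=np.hypot(*d); t=P@d; print(len(P),np.percentile(t,[90,97,99.5]).round(2))
for t in("mug","glue","screwdriver"):
    r=bot.regions_of(p,t)
    if r: print(t,np.round(r[0]["extent"]).tolist())
b=cv2.resize(o[170:270,150:330],(720,200),interpolation=cv2.INTER_CUBIC); a=cv2.resize(a,(720,200))
cv2.imwrite("pics/fin.png",np.vstack([cv2.resize(o[170:245,150:250],(760,285),interpolation=cv2.INTER_CUBIC),cv2.resize(p["color"][170:245,150:250,::-1],(760,285),interpolation=cv2.INTER_CUBIC)]))
```

```text
30.0 [0.5742 0.0184 0.0952] [-4.3 -2.5 25. ] [-1.14  0.65 -0.13]
1585 [-146.66 -140.43 -136.9 ]
628 [-165.85 -161.81 -159.38]
mug [389.0, 127.0, 41.0, 54.0]
glue [291.0, 119.0, 21.0, 23.0]
screwdriver [218.0, 112.0, 10.0, 34.0]
```

View pics/fin.png

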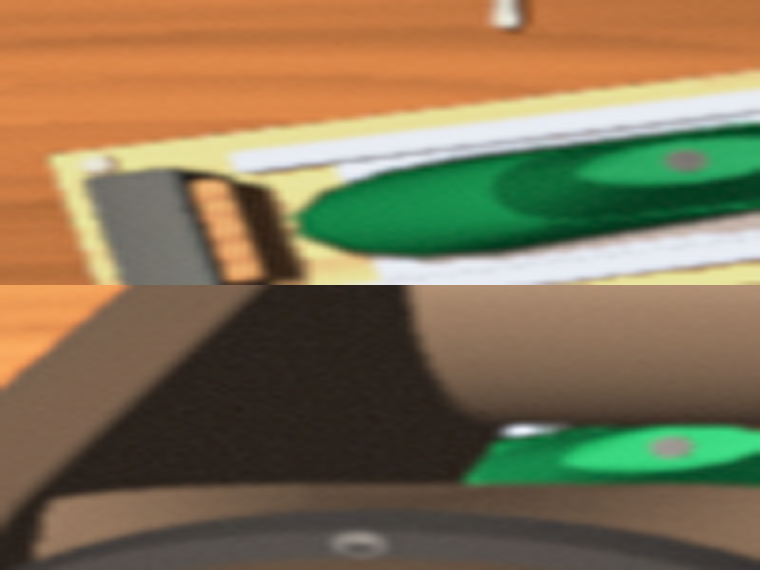

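The arm hides the toe, but the grey dot on the last has moved about 2 px (about 4 mm) towards the toe, as expected. The 25 N holds steady and the travel has stopped, so the toe is tight. I'm handing it in.

```bash
python3 -c "
from cell import bot
print(bot.finish_job())"
```

```text
the job is handed in; nothing more can be done
None
```

Job handed in: two spacers stand in the gap, the third is still in the rack, and the wedge is jammed and held under a steady 25 N down; the arm hid the toe from the camera, so I judged it tight from the jam force and about 4 mm of sled travel.

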